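# Park the sprung pusher of the cork feeder and load a cork

## Robot

A 6-joint arm with a two-finger parallel gripper is mounted at the origin on the work surface. World frame = base frame: x ahead of the robot, y to its left, z up, the work surface at z = 0. Lengths are in m, angles in rad, forces in N, time in s.
With the tool pointing down it reaches from about 0.325 to 0.9 m from the base axis. Payload 6.1 kg.
Tool frame: the origin (TCP) lies on the centre line of the jaws, within the pads' length; the fingertips stand 22 mm ahead of it and the grasp point (between the pads) lies 3 mm ahead of it; y points along the fingers, x is the direction in which the jaws open and shut, and the axes are right-handed (so a half turn about y gives the same grasp; the last joint's range is limited). The gripper opens to 85 mm and grips with 20 to 120 N. Pads are 22 mm wide; open, the fingers measure 114 mm over their backs; the gripper's body (76 mm by 85 mm) begins 54 mm behind the grasp point. The pads swing forward as they close: fully open they stand 13 mm farther back than shut.
Start: joints at [-1.402, 0.22, 1.526, -0, 1.395, -0.126], TCP at [0.182, -0.598, 0.226] pointing down, gripper open.
Joint ranges: [-2.98, 2.98], [-0.91, 2.08], [0.09, 2.57], [-1.24, 4.39], [0.2, 2.65], [-2.68, 2.68]. Speed limits (rad/s): [2.57, 2.57, 3.01, 3.14, 3.14, 3.14].

## Interface

Orientations are given as a unit quaternion [w, x, y, z].
In Python, from rig import manip, eyes gives the robot as it stands. The module is installed in compiled form; this text tells all that it offers.
- The arm moves only by the tool step_arm, never from a script. Its argument "increments" is a list of rows, each a list of 3 entries, a list of its own where there are three numbers: the closure in counts, from 0 (fully open) to 255 (shut), then the shift along the tool's x, y, z in m, then the turn about the tool's y in degrees. A call has 1 to 20 rows; each row is the pose to reach, as a shift and turn from the pose commanded when the call began, along the tool's axes at that moment; what a row does not reach only later rows make up. A row lasts 1/10 s, in which the tool goes at most 50 mm and 8.59 degrees, less where a joint would pass 70% of its speed; a pose out of reach is approached as far as the arm can. A call with a gripper value outside its range is refused whole. The fingers move at their own pace and stop on an object; "squeeze" is the grip in N (left out, the last holds). Time passes only in rows, so rows that repeat a pose let the fingers close. It gives the time, the measured TCP pose, the force and the opening at its end, in the units of the state.
- manip.get_obs(): the state, without advancing time (a new reading comes with each control period).
- eyes.read_camera(name): name is "scene" or "top" or "wrist"; returns (picture, depth): 384x512x3 uint8, red, green, blue; 384x512 float32, m along the optical axis (not along the pixel's ray), 0 where there is no reading.
- eyes.camera_params(name): a dict with "vfov" (degrees; the focal length in pixels is half the picture's height over the tangent of half this angle, whatever the lens; pixels are square), "cx", "cy" (the principal point, pixels), "rvec" (rotation vector, rad) and "tvec" (3), from world to camera coordinates, as OpenCV has them. Camera axes: x right, y down, z forward; pixel columns grow to the right and rows downward; lengths in m; the calibration is good to about 2 mm. A picture is of the moment at which its call begins: read the wrist's pose just before it. camera_params takes no time and is no camera call; for the wrist camera it gives the pose at the moment of the call.
- manip.hand_in(): hands the job in, once; it reports no verdict.
The state is a dict: "time": time; "joint_positions": joint angles; "joint_vel": joint speeds; "tau": joint torques, N m; "position": TCP position; "tool_rot": TCP orientation; "force": force on the tool from outside, world axes, zero at the start; "torque": the same for the moment, N m; "finger_gap": finger opening in m.
Only numpy, scipy, OpenCV 4.12 (cv2) and the standard library are available. Lean on these libraries where they do the work, as an engineer would, in place of code of your own. Each camera call takes 0.05 s, during which the arm holds its last target. There are 200 camera calls.

## Task

Get the cork feeder ready for filling: draw its red knob along the slot against the spring, move it sideways into the holding notch and let go, so that the pusher stays parked by itself. Then stand the new straight-sided cork upright in the tray, in the space the pusher has cleared, leaving the pusher parked.

Things in the scene. Friction and masses are not known exactly. Their poses are not given: they have to be found in the camera images.
- feeder: Cork feeder, fixed, may stand turned. Axes: y = the way the knob is drawn, x = away from the robot's side, z up. At -x an aluminium plate with a black L-shaped slot (top 30 mm up), at +x a tray: 54 mm wide inside, floor 6 mm up, green edges 12 mm up. The pusher, an upright steel plate across the tray (top 48 mm up), moves along y with the knob. Origin on the table; heights above the table.
- bed (a point): Loading place: on the tray floor, 35 mm along x and -71 mm along y from the feeder's origin, with its axes. Middle of the space left free by the parked pusher, which runs 56 mm to -y (low green end edge) and 50 mm or more to +y. Before parking the pusher stands in that space, 38 mm to -y.
- knob_mid (a point): Middle of the upright round red knob, 24 mm across, 40 mm high, 66 mm up; below it a block (top 46 mm up). It only slides level. Start: x -30, y -110 mm from the feeder's origin. Draw it 0 to 135 mm to +y; spring 4 N rising to 7 N, snaps back. From 100 to 135 mm it also moves up to 34 mm to -x (1 N), into the notch. Let go 12 to 34 mm in, it springs to the notch's shoulder at 100 mm and stays.
- cork_mid (a point): Middle, half-way up, of the new cork: loose, light tan, straight-sided cylinder standing on the table, 34 mm diameter, 56 mm high, 22 g; z along the cork, up. Bystanders near it: two darker brown used corks of mushroom shape and a white plastic stopper with a wider head.
Mind the look-alikes: they are no part of the job. Leave any black or green look-alike of the part that bears cork_mid alone.

How it is judged:
On the way:
1. the knob rests in the holding notch with the gripper away from it (more than 50 mm) (y of knob_mid in the frame of bed above 0.055 m and x of knob_mid in the frame of bed below -0.072 m and distance between the grasp point and knob_mid above 0.05 m), for 0.3 s.
At the end, for the whole second after the job is handed in: The knob is held by the notch (still drawn at least about 94 mm along the slot and at least 7 mm into the notch), and the new cork stands upright (within 10 degrees) on the tray floor, within 15 mm across and 45 mm along of the middle of the loading place (y of knob_mid in the frame of bed above 0.055 m and x of knob_mid in the frame of bed below -0.072 m and x of cork_mid in the frame of bed between -0.015 and 0.015 m and y of cork_mid in the frame of bed between -0.045 and 0.045 m and z of cork_mid in the frame of bed between 0.023 and 0.033 m and angle between cork_mid's own z axis and vertical below 0.17 rad); the robot touches nothing.
It also fails if it takes over 64 s, if anything falls off the work surface, if the arm or the gripper's body presses on something with over 40 N, if the wrist force passes 120 N, or if a joint passes its speed limit or range.

## Working session

There is one attempt and no reset: what is moved stays moved. The work goes in short steps, Python scripts to look and compute and a tool call to move; the robot and the scene stay as the last step left them, time stands still between calls to the robot, and variables do not carry over. Pictures are saved under pics/ and viewed, about 8 in all and at most 12, crops included, and the job is handed in when it is done.

Besides the shell and the picture viewer there is one more tool, called after "Call:" by a JSON object that holds its "name" and its "arguments". step_arm: Moves the arm, as the interface text tells. Its arguments: {"type":"object","properties":{"increments":{"type":"array","items":{"type":"array"}},"squeeze":{"type":"number"}},"required":["increments"]}

```bash
mkdir -p pics; cat > h.py <<'E'
import numpy as np, cv2
from rig import manip, eyes
def cam(n):
    p=eyes.camera_params(n); R=cv2.Rodrigues(np.array(p['rvec'],float))[0]; t=np.array(p['tvec'],float).ravel()
    f=192/np.tan(np.radians(p['vfov'])/2); return R,t,f,p['cx'],p['cy'],p
def cast(c,u,v,z):
    R,t,f,cx,cy,_=c; o=-R.T@t; d=R.T@np.array([(u-cx)/f,(v-cy)/f,1]); return o+d*(z-o[2])/d[2]
def cloud(c,D):
    R,t,f,cx,cy,_=c; v,u=np.mgrid[:384,:512]; P=np.stack([(u-cx)/f*D,(v-cy)/f*D,D],-1); return (P-t)@R
def proj(c,P):
    R,t,f,cx,cy,_=c; q=R@np.asarray(P,float)+t; return np.array([f*q[0]/q[2]+cx,f*q[1]/q[2]+cy])
E
python3 - <<'E'
from h import *
for n in ['scene','top']:
    c=cam(n); I,D=eyes.read_camera(n); cv2.imwrite(f'pics/{n}0.png',I[...,::-1]); np.savez(f'{n}0.npz',I=I,D=D)
    print(n,c[5],-c[0].T@c[1])
s=manip.get_obs(); print(s)
a=cv2.imread('pics/top0.png'); b=cv2.imread('pics/scene0.png')
cv2.imwrite('pics/top0b.png',cv2.resize(a,(800,600),interpolation=cv2.INTER_CUBIC))
E
```

```text
scene {'vfov': 45.710136503341566, 'cx': 255.0110789378403, 'cy': 196.48685601823016, 'rvec': array([ 1.56545151,  2.30987089, -0.62835348]), 'tvec': array([ 0.21185064, -0.36062102,  1.14233455])} [0.89506628 0.14194492 0.81151983]
top {'vfov': 52.974341521850896, 'cx': 252.22505688739895, 'cy': 194.82297678198418, 'rvec': array([ 2.16917793, -2.19969609,  0.11857695]), 'tvec': array([-0.03111539,  0.53363242,  0.84656515])} [ 0.45535171 -0.02159506  0.89139932]
{'time': 0.1, 'joint_positions': array([-1.40211280e+00,  2.21165091e-01,  1.52748837e+00, -1.15882856e-05,
        1.39467766e+00, -1.26099371e-01]), 'joint_vel': array([-2.39473446e-03, -1.64157483e-03, -2.50177399e-03,  8.08466660e-05,
        1.54149286e-03,  3.70235066e-04]), 'tau': array([ 1.62943903e-03, -4.98242497e+01, -3.90547085e+01, -1.66676928e-04,
        5.67299299e-03, -7.36766594e-07]), 'position': array([ 0.18148356, -0.59750271,  0.224702  ]), 'tool_rot': array([ 0.56843052, -0.56758581,  0.42159541, -0.42070228]), 'force': array([ 0.42959091, -0.51888426,  0.06980222]), 'torque': array([-0.02629626, -0.05362756, -0.05952037]), 'finger_gap': 0.08496690016291927}
```

View pics/top0b.png

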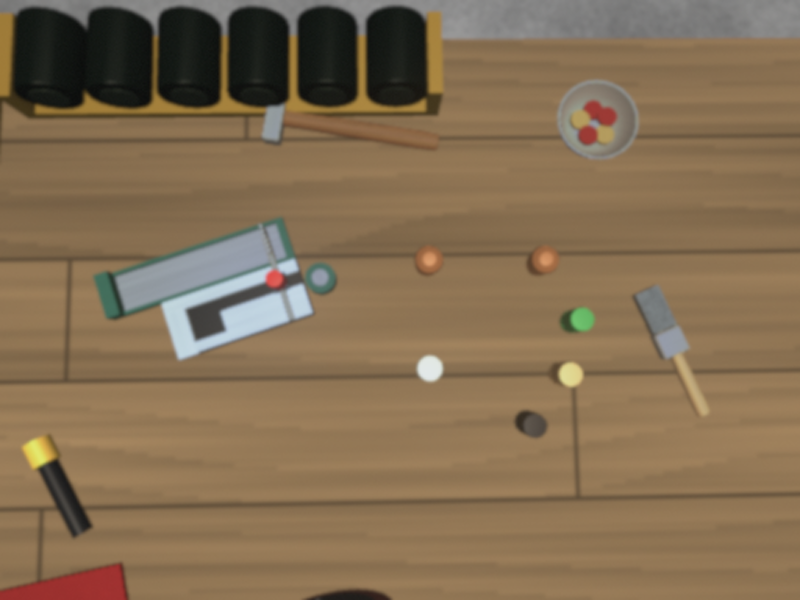

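View pics/scene0.png

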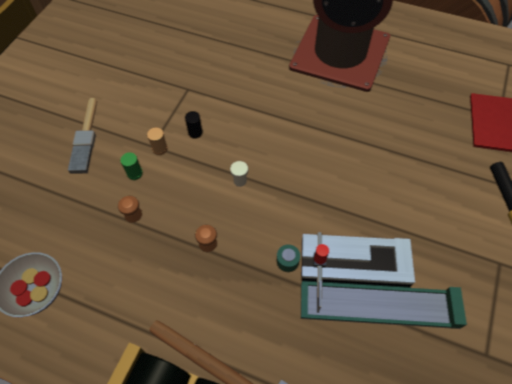

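Top view (800×600): the knob is at (275,279). The slot runs from it down-left to the notch at (205,322), and the tray lies above it with the pusher at (270,245). The tan cork is at (570,374), with green and black look-alikes beside it. Next I measure these.

```bash
python3 - <<'E'
from h import *
for n in ['top','scene']:
    d=np.load(n+'0.npz'); I,D=d['I'],d['D']; c=cam(n); P=cloud(c,D)
    H=cv2.cvtColor(I,cv2.COLOR_RGB2HSV); h,s,v=[H[...,i].astype(int) for i in range(3)]
    red=((h<6)|(h>174))&(s>150)&(v>120)
    k,L,st,ce=cv2.connectedComponentsWithStats(red.astype(np.uint8))
    for i in range(1,k):
        if st[i,4]>40:
            Q=P[(L==i)]; print(n,'red',ce[i],st[i,2:],'zmed',np.median(Q[:,2]).round(4), cast(c,*ce[i],.086).round(4),'cl',np.median(Q,0).round(4))
    tan=(h>10)&(h<30)&(s>60)&(v>130)&(P[...,2]>.03)&(P[...,2]<.08)&(P[...,0]<.5)&(P[...,1]<-.1)
    k,L,st,ce=cv2.connectedComponentsWithStats(tan.astype(np.uint8))
    for i in range(1,k):
        if st[i,4]>30:
            top=(L==i)&(P[...,2]>.05); vv,uu=np.nonzero(top)
            print(n,'tan',ce[i],st[i],'top cast',cast(c,uu.mean(),vv.mean(),.056).round(4),'cl',np.median(P[top],0).round(4),len(uu))
    # plate: z around 30mm
    X=P; pl=(abs(X[...,2]-.03)<.006)&(s<70)&(v>140)&(X[...,1]>.05)
    k,L,st,ce=cv2.connectedComponentsWithStats(pl.astype(np.uint8))
    i=1+np.argmax(st[1:,4]); vv,uu=np.nonzero(L==i)
    W=np.array([cast(c,a,b,.03)[:2] for a,b in zip(uu,vv)],np.float32)
    r=cv2.minAreaRect(W); print(n,'plate',r,cv2.boxPoints(r).round(4).tolist(),np.median(P[L==i][:,2]))
    g=(h>60)&(h<100)&(s>60)&(P[...,1]>.02)&(P[...,2]<.04)&(P[...,2]>.004)
    k,L,st,ce=cv2.connectedComponentsWithStats(g.astype(np.uint8))
    i=1+np.argmax(st[1:,4]); vv,uu=np.nonzero(L==i)
    W=np.array([cast(c,a,b,.012)[:2] for a,b in zip(uu,vv)],np.float32)
    r=cv2.minAreaRect(W); print(n,'green',r,cv2.boxPoints(r).round(4).tolist(),st[i])
E
```

```text
top red [383.93197279  72.14285714] [ 19  14 147] zmed 0.0297 [ 0.7917 -0.3278  0.086 ] cl [ 0.8153 -0.3489  0.0297]
top red [375.73076923  86.17948718] [10 10 78] zmed 0.0334 [ 0.7604 -0.3085  0.086 ] cl [ 0.7806 -0.3272  0.0334]
top red [175.6119403  178.49253731] [10  9 67] zmed 0.0854 [0.5641 0.123  0.086 ] cl [0.5634 0.1226 0.0854]
top red [ 46.98526863 375.40467938] [  81   23 1154] zmed 0.0122 [0.1712 0.3776 0.086 ] cl [0.1435 0.4074 0.0122]
top tan [364.47524752 239.        ] [357 232  16  15 202] top cast [ 0.4311 -0.2803  0.056 ] cl [ 0.431  -0.2807  0.0553] 192
top plate ((0.5253795981407166, 0.20301535725593567), (0.08520636707544327, 0.1645420640707016), 18.1195125579834) [[0.4593000113964081, 0.2680000066757202], [0.5105000138282776, 0.11159999668598175], [0.5914999842643738, 0.13809999823570251], [0.5403000116348267, 0.2944999933242798]] 0.029903546876023056
top green ((0.562118411064148, 0.3503793179988861), (0.06728183478116989, 0.0791756883263588), 18.076122283935547) [[0.5178999900817871, 0.3776000142097473], [0.5424000024795532, 0.30230000615119934], [0.6064000129
[... 731 characters left out ...]
154] top cast [ 0.4296 -0.2796  0.056 ] cl [ 0.4298 -0.2794  0.0557] 154
scene plate ((0.5239416360855103, 0.20378127694129944), (0.08457678556442261, 0.16424515843391418), 18.268321990966797) [[0.4580000042915344, 0.2685000002384186], [0.5095000267028809, 0.11249999701976776], [0.5898000001907349, 0.13910000026226044], [0.5383999943733215, 0.29499998688697815]] 0.0292748502453246
scene green ((0.5902735590934753, 0.25223982334136963), (0.07176095992326736, 0.2859034836292267), 18.7085018157959) [[0.5103999972343445, 0.37610000371932983], [0.6021000146865845, 0.10530000180006027], [0.6700999736785889, 0.12839999794960022], [0.5784000158309937, 0.39910000562667847]] [ 301  280  165   47 1826]
```

Call:
{"name": "step_arm", "arguments": {"increments": [[0, [-0.579, 0, 0.577], -1.3], [0, [-0.579, 0, 0.577], -1.3], [0, [-0.579, 0, 0.577], -1.3], [0, [-0.579, 0, 0.577], -1.3], [0, [-0.579, 0, 0.577], -1.3], [0, [-0.579, 0, 0.577], -1.3], [0, [-0.579, 0, 0.577], -1.3], [0, [-0.579, 0, 0.577], -1.3], [0, [-0.579, 0, 0.577], -1.3], [0, [-0.579, 0, 0.577], -1.3], [0, [-0.579, 0, 0.577], -1.3], [0, [-0.579, 0, 0.577], -1.3], [0, [-0.579, 0, 0.577], -1.3], [0, [-0.579, 0, 0.577], -1.3], [0, [-0.579, 0, 0.577], -1.3], [0, [-0.579, 0, 0.577], -1.3], [0, [-0.579, 0, 0.577], -1.3], [0, [-0.579, 0, 0.577], -1.3], [0, [-0.579, 0, 0.577], -1.3], [0, [-0.579, 0, 0.577], -1.3]], "squeeze": 40}}

```text
time: 2.1
position: [0.5649, 0.1222, 0.2254]
tool_rot: [-0.572, 0.573, -0.415, 0.415]
force: [-1.1, 0.7, 1.1]
finger_gap: 0.0854
```

```bash
cat >> h.py <<'E'
from scipy.spatial.transform import Rotation as Ro
XF=np.array([np.cos(np.radians(18.2)),np.sin(np.radians(18.2))]); YF=np.array([-XF[1],XF[0]])
def tool():
    s=manip.get_obs(); q=s['tool_rot']; R=Ro.from_quat([q[1],q[2],q[3],q[0]]).as_matrix(); return s,np.array(s['position']),R
def redknob(n,z=.086,save=None):
    s,p,R=tool(); c=cam(n); I,D=eyes.read_camera(n); P=cloud(c,D)
    if save: cv2.imwrite(save,I[...,::-1])
    H=cv2.cvtColor(I,cv2.COLOR_RGB2HSV); h,s_,v=[H[...,i].astype(int) for i in range(3)]
    m=((h<6)|(h>174))&(s_>150)&(v>80)&(P[...,2]>.05)&(P[...,2]<.1)&(D>0)
    k,L,st,ce=cv2.connectedComponentsWithStats(m.astype(np.uint8)); i=1+np.argmax(st[1:,4])
    t=(L==i)&(P[...,2]>.082); vv,uu=np.nonzero(t)
    u,v=(uu.min()+uu.max())/2,(vv.min()+vv.max())/2
    return cast(c,uu.mean(),vv.mean(),z),np.median(P[t],0),st[i],t.sum()
E
python3 - <<'E'
from h import *
s,p,R=tool(); print(s['time'],p,R.round(3).tolist(),s['joint_positions'].round(3),s['force'])
print(redknob('wrist',save='pics/w1.png'))
E
```

```text
2.1 [0.56488203 0.12215682 0.22543632] [[0.311, -0.001, 0.95], [-0.95, -0.001, 0.311], [0.0, -1.0, -0.001]] [ 7.700e-02  1.100e-01  1.652e+00 -1.000e-03  1.381e+00  1.332e+00] [-1.11467092  0.73091009  1.0644073 ]
(array([0.56624434, 0.12456944, 0.086     ]), array([0.56612123, 0.12447619, 0.08518454]), array([248, 165,  21,  21, 336], dtype=int32), np.int64(331))
```

View pics/w1.png

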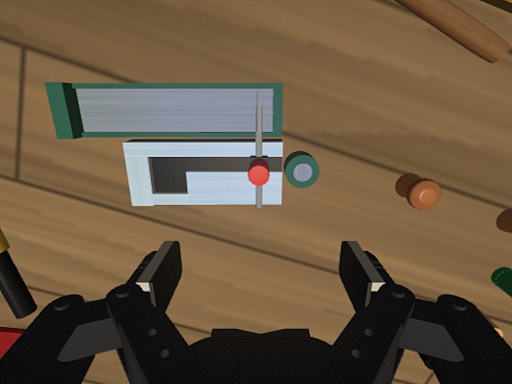

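The wrist picture shows the knob at (258,175), the jaws aligned with the slot, and a green cup at (302,170) where the right finger would go down. I check the cup's height next.

```bash
python3 - <<'E'
from h import *
c=cam('wrist'); I,D=eyes.read_camera('wrist'); P=cloud(c,D)
for u,v in [(302,172),(302,157),(316,168),(290,165)]: print(u,v,P[v,u].round(4))
K=np.array([.566,.1243]); 
m=np.zeros((384,512),bool); m[145:195,283:325]=1; m&=(P[...,2]>.035)
q=(P[m][:,:2]-K); print('cup xf',np.percentile(q@XF,[2,98]),'yf',np.percentile(q@YF,[2,98]),'z',np.percentile(P[m][:,2],[50,98]))
s,p,R=tool(); d=np.array([.566,.1243,0])-p; print('shift',R.T@np.array([d[0],d[1],.078-p[2]]))
E
```

```text
302 172 [0.5731 0.0684 0.032 ]
302 157 [0.5908 0.0745 0.0284]
316 168 [0.583  0.0524 0.0288]
290 165 [0.5762 0.0854 0.0283]
cup xf [0.07751356 0.07751356] yf [-0.00168873 -0.00168873] z [0.37306043 0.37306043]
shift [-0.00184135  0.14784101  0.00149027]
```

Call:
{"name": "step_arm", "arguments": {"increments": [[60, [-0.001, 0.03, 0.0015], 0], [90, [-0.001, 0.065, 0.0015], 0], [90, [-0.001, 0.1, 0.0015], 0], [90, [-0.001, 0.13, 0.0015], 0], [90, [-0.001, 0.147, 0.0015], 0], [90, [-0.001, 0.147, 0.0015], 0], [90, [-0.001, 0.147, 0.0015], 0]]}}

```text
time: 2.9
position: [0.5668, 0.1243, 0.0793]
tool_rot: [0.573, -0.572, 0.415, -0.415]
force: [-0.5, 0.4, 0.6]
finger_gap: 0.0551
```

Call:
{"name": "step_arm", "arguments": {"increments": [[255, [0, 0, 0], 0], [255, [0, 0, 0], 0], [255, [0, 0, 0], 0], [255, [0, 0, 0], 0], [255, [0, 0, 0], 0], [255, [0, 0, 0], 0], [255, [0, 0, 0], 0], [255, [0, 0, 0], 0]], "squeeze": 45}}

```text
time: 3.7
position: [0.5678, 0.1254, 0.0804]
tool_rot: [0.574, -0.572, 0.414, -0.415]
force: [-0.8, 0.2, 6.3]
finger_gap: -0.0001
```

The fingers shut completely, so the grip missed the knob. I look before doing anything else.

```bash
python3 - <<'E'
from h import *
a,_=eyes.read_camera('wrist'); b,_=eyes.read_camera('scene'); 
b=cv2.resize(b[190:310,240:400],(533,400),interpolation=cv2.INTER_CUBIC)
o=np.zeros((400,800,3),np.uint8); a=a[100:384,120:400]; o[:284,:267]=a[:,:267]; o[:,267:]=b
cv2.imwrite('pics/m2.png',o[...,::-1]); s,p,R=tool(); print(s['time'],p,s['finger_gap'],s['force'],s['joint_vel'].round(3))
for n in ['wrist','scene','top']:
    try: print(n,redknob(n))
    except Exception as e: print(n,e)
E
```

```text
3.8 [0.56782974 0.12539669 0.08038154] 1.3640126205854064e-05 [-0.52028595  0.7222144   6.61783015] [-0.001 -0.    -0.001  0.001 -0.001  0.001]
wrist (array([0.57607529, 0.12182282, 0.086     ]), array([0.57519316, 0.11966881, 0.08348938]), array([257, 212,  22,  27, 198], dtype=int32), np.int64(51))
scene (array([0.57459979, 0.11962898, 0.086     ]), array([0.57382837, 0.11997023, 0.08328607]), array([317, 253,   2,   3,   5], dtype=int32), np.int64(3))
top attempt to get argmax of an empty sequence
```

View pics/m2.png

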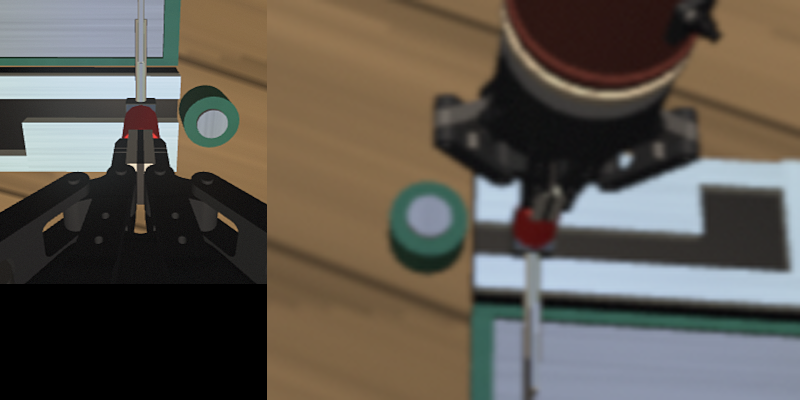

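```bash
python3 - <<'E'
from h import *
s,p,R=tool()
for n in ['wrist','scene']:
    c=cam(n); I,D=eyes.read_camera(n); P=cloud(c,D)
    for nm,X in [('tcp',p),('tip',p+R[:,1]*.022),('knobtop',[.566,.1243,.086])]:
        print(n,nm,proj(c,X).round(1))
    d=P-p; loc=np.stack([d[...,:2]@XF,d[...,:2]@YF,P[...,2]],-1)
    dark=(I.max(-1)<110)&(abs(loc[...,0])<.04)&(abs(loc[...,1])<.04)&(P[...,2]>.05)&(P[...,2]<.14)&(D>0)
    r=(I[...,0]>90)&(I[...,1]<60)&(abs(loc[...,0])<.04)&(abs(loc[...,1])<.04)&(P[...,2]>.04)
    for nm,m in [('dark',dark),('red',r)]:
        for lo in np.arange(.04,.14,.01):
            q=loc[m&(P[...,2]>=lo)&(P[...,2]<lo+.01)]
            if len(q)>3: print(n,nm,lo.round(2),len(q),np.percentile(q[:,0],[3,97]).round(4),np.percentile(q[:,1],[3,97]).round(4))
    cv2.imwrite(f'pics/{n}3.png',I[...,::-1])
E
```

```text
wrist tcp [260.4 238.4]
wrist tip [260.4 222.8]
wrist knobtop [261.2 246.2]
wrist dark 0.05 173 [0.0004 0.0087] [-0.0106  0.0105]
wrist dark 0.06 203 [0.0013 0.0089] [-0.0101  0.0104]
wrist dark 0.07 229 [0.002  0.0088] [-0.0102  0.01  ]
wrist dark 0.08 136 [0.0022 0.0102] [-0.0103  0.0096]
wrist dark 0.09 363 [0.0057 0.0107] [-0.0119  0.0124]
wrist dark 0.1 514 [0.0056 0.0107] [-0.0125  0.0128]
wrist dark 0.11 535 [0.0057 0.0108] [-0.0123  0.0129]
wrist dark 0.12 834 [-0.01    0.0126] [-0.0183  0.0186]
wrist dark 0.13 3050 [-0.0088  0.0128] [-0.0327  0.033 ]
wrist red 0.05 17 [0.0029 0.0068] [-0.0106 -0.0067]
wrist red 0.06 19 [0.0024 0.0075] [-0.0107 -0.0056]
wrist red 0.07 27 [0.004  0.0076] [-0.0095 -0.0049]
wrist red 0.08 45 [0.0025 0.0087] [-0.0097  0.0096]
scene tcp [321.7 252.4]
scene tip [320.3 257.3]
scene knobtop [321.8 249.9]
scene dark 0.05 29 [-0.0024  0.0088] [-0.0105  0.0104]
scene dark 0.06 31 [-0.0003  0.0091] [-0.0102  0.0096]
scene dark 0.07 29 [-0.0027  0.0091] [-0.0105  0.008 ]
scene dark 0.08 18 [0.0026 0.0095] [-0.0082  0.0057]
scene dark 0.09 30 [-0.0023  0.0109] [-0.0118  0.0102]
scene dark 0.1 40 [0.0029 0.0107] [-0.0121  0.013 ]
scene dark 0.11 29 [0.0054 0.0106] [-0.0119  0.0082]
scene dark 0.12 40 [-0.0063  0.0124] [-0.0131  0.0107]
scene dark 0.13 108 [-0.0039  0.0122] [-0.0289  0.0303]
scene red 0.08 6 [0.0024 0.0055] [-0.0083 -0.0052]
```

```bash
python3 - <<'E'
import cv2
a=cv2.imread('pics/wrist3.png')[190:310,200:320]; cv2.imwrite('pics/z3.png',cv2.resize(a,(600,600),interpolation=cv2.INTER_CUBIC))
E
```

```text
(no output)
```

View pics/z3.png

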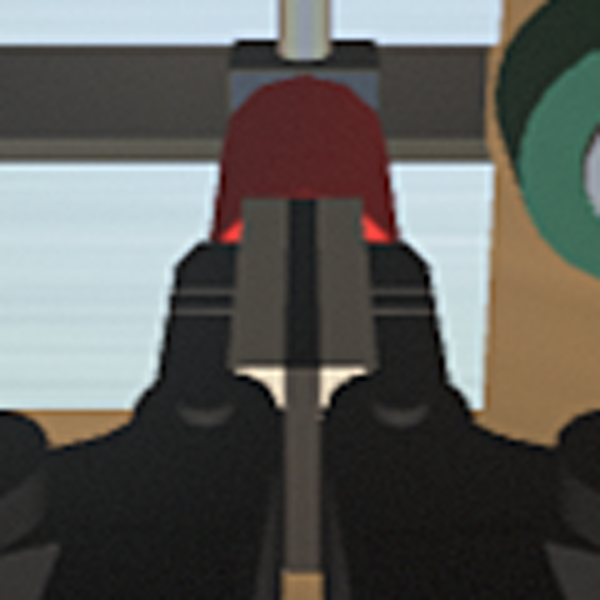

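```bash
python3 - <<'E'
from h import *
s,p,R=tool(); c=cam('wrist')
for z in [.058,.07,.08,.086,.09]:
    X=np.r_[p[:2]+XF*.011,z]; print('finger +x face',z,proj(c,X).round(1))
for z in [.046,.086]:
    print('knob front',z,proj(c,np.r_[np.array([.566,.1243])+XF*.012,z]).round(1))
D=eyes.read_camera('wrist')[1]; P=cloud(c,D)
for v in range(206,270,3):
    q=P[v,254]-p; print(v,[ (q[:2]@XF).round(4),(q[:2]@YF).round(4),P[v,254,2].round(4)], P[v,260].round(4)[2], P[v,270].round(4)[2])
E
```

```text
finger +x face 0.058 [260.3 207.5]
finger +x face 0.07 [260.3 214.7]
finger +x face 0.08 [260.4 221.4]
finger +x face 0.086 [260.4 225.8]
finger +x face 0.09 [260.4 228.9]
knob front 0.046 [260.9 202.6]
knob front 0.086 [261.2 227.5]
206 [np.float64(0.0072), np.float64(0.0045), np.float64(0.0456)] 0.0496 0.0458
209 [np.float64(0.0075), np.float64(0.0043), np.float64(0.052)] 0.0543 0.228
212 [np.float64(0.0076), np.float64(0.0042), np.float64(0.0576)] 0.0593 0.0561
215 [np.float64(0.0077), np.float64(0.0041), np.float64(0.0628)] 0.0658 0.0619
218 [np.float64(0.0072), np.float64(0.004), np.float64(0.0666)] 0.0698 0.067
221 [np.float64(0.0077), np.float64(0.0039), np.float64(0.0722)] 0.0743 0.0713
224 [np.float64(0.0076), np.float64(0.0038), np.float64(0.0765)] 0.0789 0.0762
227 [np.float64(0.0075), np.float64(0.0038), np.float64(0.0803)] 0.0826 0.0805
230 [np.float64(0.0105), np.float64(0.0035), np.float64(0.0903)] 0.0894 0.0901
233 [np.float64(0.0105), np.float64(0.0035), np.float64(0.0939)] 0.0934 0.0938
236 [np.float64(0.0106), np.float64(0.0034), np.float64(0.0976)] 0.0972 0.0974
2
[... 156 characters left out ...]

245 [np.float64(0.0106), np.float64(0.0032), np.float64(0.107)] 0.107 0.1069
248 [np.float64(0.0109), np.float64(0.0031), np.float64(0.1105)] 0.11 0.1084
251 [np.float64(0.0109), np.float64(0.0031), np.float64(0.1133)] 0.1109 0.1114
254 [np.float64(0.0104), np.float64(0.003), np.float64(0.1152)] 0.1138 0.1149
257 [np.float64(0.0104), np.float64(0.003), np.float64(0.1178)] 0.1167 0.1175
260 [np.float64(0.0103), np.float64(0.0029), np.float64(0.12)] 0.12 0.1193
263 [np.float64(0.0096), np.float64(0.0029), np.float64(0.1214)] 0.1226 0.1219
266 [np.float64(0.0092), np.float64(0.0029), np.float64(0.1231)] 0.1226 0.1259
269 [np.float64(0.0113), np.float64(0.0027), np.float64(0.1284)] 0.122 0.1279
```

Depth shows the closed fingertips resting on the knob's top at z≈0.088, while the reported TCP is at z=0.080. The true tips are therefore about 30 mm higher than the stated 22 mm ahead of the TCP would put them. I raise, open partly, and measure the tip offset again.

Call:
{"name": "step_arm", "arguments": {"increments": [[255, [0, -0.02, 0], 0], [255, [0, -0.04, 0], 0], [90, [0, -0.04, 0], 0], [90, [0, -0.04, 0], 0], [90, [0, -0.04, 0], 0], [90, [0, -0.04, 0], 0]]}}

```text
time: 4.7
position: [0.5656, 0.125, 0.1173]
tool_rot: [-0.572, 0.573, -0.415, 0.414]
force: [0.1, -0.8, 0.4]
finger_gap: 0.055
```

```bash
cat >> h.py <<'E'
def tips():
    s,p,R=tool(); c=cam('wrist'); I,D=eyes.read_camera('wrist'); P=cloud(c,D); d=P-p
    q=np.stack([d@R[:,0],d@R[:,1],d@R[:,2]],-1)
    m=(D>0)&(abs(q[...,2])<.02)&(abs(q[...,0])<.06)&(q[...,1]<.035)&(I.max(-1)<120)
    for sg in (-1,1):
        a=q[m&(q[...,0]*sg>0)]; 
        e=a[a[:,1]>np.percentile(a[:,1],99.5)-.006]; print('finger',sg,'ahead of TCP',np.percentile(a[:,1],[90,98,99.5]).round(4),'x',np.percentile(e[:,0],[2,98]).round(4),'z',np.percentile(e[:,2],[2,98]).round(4))
    return s,p
E
python3 - <<'E'
from h import *
s,p=tips(); print(s['time'],p,s['finger_gap'],s['force'])
print(redknob('wrist',save='pics/w4.png'))
E
```

```text
finger -1 ahead of TCP [-0.0523 -0.0223 -0.0144] x [-0.0395 -0.0044] z [-0.0107  0.0106]
finger 1 ahead of TCP [-0.0519 -0.0217 -0.0137] x [0.0029 0.0392] z [-0.0106  0.0108]
4.7 [0.56564847 0.12499422 0.117307  ] 0.054971994892858464 [ 0.07706776 -0.75691673  0.4328021 ]
(array([0.5664084 , 0.12473266, 0.086     ]), array([0.56604634, 0.12459555, 0.08511166]), array([245, 189,  32,  43, 802], dtype=int32), np.int64(741))
```

View pics/w4.png

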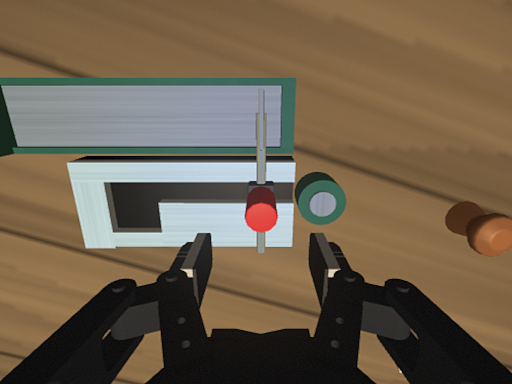

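The open tips stand about 14 mm behind the reported TCP, and the knob at (262,210) sits centred between the fingers. I go down 75 mm and grip, so the tips end at about 52 mm, above the block.

Call:
{"name": "step_arm", "arguments": {"increments": [[90, [0, 0.03, 0], 0], [90, [0, 0.055, 0], 0], [90, [0, 0.07, 0], 0], [90, [0, 0.075, 0], 0], [90, [0, 0.075, 0], 0], [255, [0, 0.075, 0], 0], [255, [0, 0.075, 0], 0], [255, [0, 0.075, 0], 0], [255, [0, 0.075, 0], 0], [255, [0, 0.075, 0], 0], [255, [0, 0.075, 0], 0]], "squeeze": 50}}

```text
time: 5.9
position: [0.5678, 0.1251, 0.0452]
tool_rot: [0.573, -0.572, 0.414, -0.415]
force: [-0.1, -0.9, 6.6]
finger_gap: 0.0228
```

Call:
{"name": "step_arm", "arguments": {"increments": [[255, [-0.012, 0, 0], 0], [255, [-0.024, 0, 0], 0], [255, [-0.036, 0, 0], 0], [255, [-0.048, 0, 0], 0], [255, [-0.06, 0, 0], 0], [255, [-0.072, 0, 0], 0], [255, [-0.084, 0, 0], 0], [255, [-0.096, 0, 0], 0], [255, [-0.108, 0, 0], 0], [255, [-0.118, 0, 0], 0], [255, [-0.118, 0, 0], 0], [255, [-0.118, 0, 0], 0]]}}

```text
time: 7.1
position: [0.5313, 0.2363, 0.0452]
tool_rot: [0.573, -0.573, 0.413, -0.416]
force: [2.0, -7.1, 6.5]
finger_gap: 0.0227
```

Call:
{"name": "step_arm", "arguments": {"increments": [[255, [0, 0, -0.008], 0], [255, [0, 0, -0.016], 0], [255, [0, 0, -0.024], 0], [255, [0, 0, -0.027], 0], [255, [0, 0, -0.027], 0], [255, [0, 0, -0.027], 0]]}}

```text
time: 7.7
position: [0.5057, 0.2275, 0.0452]
tool_rot: [0.573, -0.573, 0.413, -0.416]
force: [0.5, -6.7, 5.6]
finger_gap: 0.0227
```

Call:
{"name": "step_arm", "arguments": {"increments": [[255, [0.006, 0, 0], 0], [255, [0.012, 0, 0], 0], [255, [0.017, 0, 0], 0], [255, [0.017, 0, 0], 0], [255, [0.017, 0, 0], 0]]}}

```text
time: 8.2
position: [0.511, 0.2117, 0.0452]
tool_rot: [0.573, -0.572, 0.414, -0.416]
force: [1.2, -4.3, 6.3]
finger_gap: 0.0225
```

Call:
{"name": "step_arm", "arguments": {"increments": [[90, [0, 0, 0], 0], [90, [0, 0, 0], 0], [90, [0, 0, 0], 0], [90, [0, -0.03, 0], 0], [90, [0, -0.08, 0], 0], [90, [0, -0.13, 0], 0], [90, [0, -0.18, 0], 0], [90, [0, -0.18, 0], 0], [90, [0, -0.18, 0], 0]]}}

```text
time: 9.1
position: [0.5102, 0.213, 0.2253]
tool_rot: [0.574, -0.572, 0.414, -0.415]
force: [-0.1, -0.1, 0.0]
finger_gap: 0.0554
```

```bash
python3 - <<'E'
from h import *
s,p,R=tool(); print(s['time'],p,s['finger_gap'],s['force'])
k=redknob('wrist',save='pics/w5.png'); print(k); k2=redknob('scene');print(k2)
k0=np.array([.566,.1245]); O=k0+.03*XF+.11*YF; B=O+.035*XF-.071*YF; print('bed',B)
for a in (k,k2): d=a[0][:2]-B; print('knob in bed',d@XF,d@YF)
E
```

```text
9.1 [0.51020661 0.21301889 0.22531498] 0.055374580414855365 [-0.12870575 -0.11468878  0.03102121]
(array([0.50925661, 0.21092   , 0.086     ]), array([0.50887521, 0.21070909, 0.08513281]), array([252, 165,  20,  24, 341], dtype=int32), np.int64(330))
(array([0.50922122, 0.21073198, 0.086     ]), array([0.50873973, 0.21094895, 0.08474534]), array([373, 233,  13,  13, 136], dtype=int32), np.int64(126))
bed [0.61556712 0.18185068]
knob in bed -0.09191264846637652 0.06081953034995847
knob in bed -0.09200499446310932 0.06065197052712504
```

View pics/w5.png

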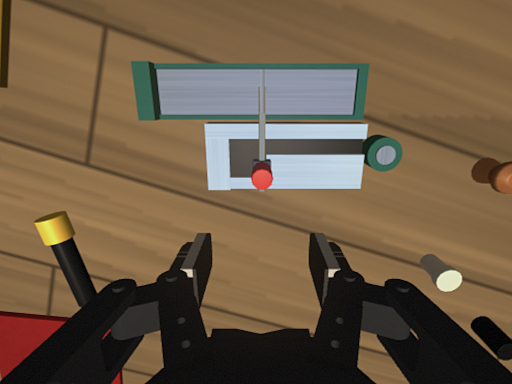

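The knob is parked at (-92, +61) mm in the bed frame and stays there with the gripper away. Now the cork.

Call:
{"name": "step_arm", "arguments": {"increments": [[90, [0.443, 0, -0.23], 0], [90, [0.443, 0, -0.23], 0], [90, [0.443, 0, -0.23], 0], [90, [0.443, 0, -0.23], 0], [90, [0.443, 0, -0.23], 0], [90, [0.443, 0, -0.23], 0], [90, [0.443, 0, -0.23], 0], [90, [0.443, 0, -0.23], 0], [90, [0.443, 0, -0.23], 0], [90, [0.443, 0, -0.23], 0], [90, [0.443, 0, -0.23], 0], [90, [0.443, 0, -0.23], 0], [90, [0.443, 0, -0.23], 0], [90, [0.443, 0, -0.23], 0], [90, [0.443, 0, -0.23], 0]]}}

```text
time: 10.7
position: [0.4296, -0.2787, 0.2235]
tool_rot: [0.573, -0.573, 0.414, -0.414]
force: [-0.1, 0.4, 0.2]
finger_gap: 0.0556
```

```bash
cat >> h.py <<'E'
def cork(n,zt,near=None,save=None,rad=.06):
    c=cam(n); I,D=eyes.read_camera(n); P=cloud(c,D)
    if save: cv2.imwrite(save,I[...,::-1])
    H=cv2.cvtColor(I,cv2.COLOR_RGB2HSV); h,s,v=[H[...,i].astype(int) for i in range(3)]
    m=(h>8)&(h<35)&(s>50)&(v>120)&(abs(P[...,2]-zt)<.006)&(D>0)
    if near is not None: m&=np.hypot(P[...,0]-near[0],P[...,1]-near[1])<rad
    vv,uu=np.nonzero(m); (cx,cy),r=cv2.minEnclosingCircle(np.c_[uu,vv].astype(np.float32))
    return cast(c,uu.mean(),vv.mean(),zt),np.median(P[m],0),len(uu),(uu.mean(),vv.mean())
E
python3 - <<'E'
from h import *
s,p,R=tool(); print(s['time'],p,s['finger_gap'])
k=cork('wrist',.056,(.43,-.28),'pics/w6.png'); print(k)
d=k[0]-p; print('shift',R.T@np.array([d[0],d[1],.008-p[2]]))
E
```

```text
10.7 [ 0.42960907 -0.27869502  0.22352523] 0.055564803990420124
(array([ 0.43053274, -0.2814431 ,  0.056     ]), array([ 0.43012592, -0.28150183,  0.05515364]), 612, (np.float64(262.7042483660131), np.float64(170.16176470588235)))
shift [2.97513588e-03 2.15524198e-01 1.92577024e-05]
```

View pics/w6.png

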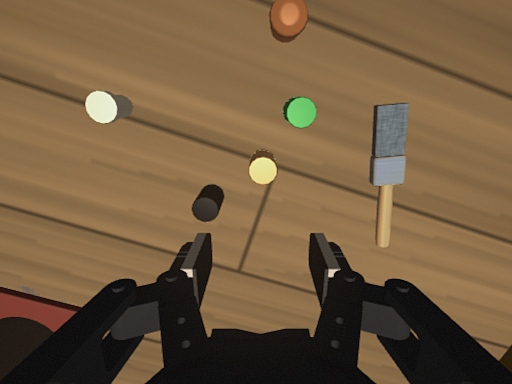

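The tan cork is at (263,170), between the fingers in line, with the black one clear at (207,203).

Call:
{"name": "step_arm", "arguments": {"increments": [[90, [0.0025, 0.05, 0], 0], [90, [0.0025, 0.1, 0], 0], [90, [0.0025, 0.14, 0], 0], [90, [0.0025, 0.17, 0], 0], [90, [0.0025, 0.195, 0], 0], [90, [0.0025, 0.21, 0], 0], [90, [0.0025, 0.2155, 0], 0], [90, [0.0025, 0.2155, 0], 0], [90, [0.0025, 0.2155, 0], 0]]}}

```text
time: 11.65
position: [0.4308, -0.2828, 0.0092]
tool_rot: [-0.573, 0.573, -0.414, 0.415]
force: [0.6, -0.4, 0.2]
finger_gap: 0.0552
```

Call:
{"name": "step_arm", "arguments": {"increments": [[130, [0, 0, 0], 0], [170, [0, 0, 0], 0], [255, [0, 0, 0], 0], [255, [0, 0, 0], 0], [255, [0, 0, 0], 0], [255, [0, 0, 0], 0], [255, [0, 0, 0], 0]], "squeeze": 25}}

```text
time: 12.35
position: [0.4309, -0.2832, 0.0095]
tool_rot: [-0.573, 0.573, -0.414, 0.415]
force: [-0.4, 1.0, 6.3]
finger_gap: 0.0334
```

Call:
{"name": "step_arm", "arguments": {"increments": [[255, [0, -0.02, 0], 0], [255, [0, -0.06, 0], 0], [255, [0, -0.1, 0], 0], [255, [0, -0.14, 0], 0], [255, [0, -0.17, 0], 0], [255, [-0.03, -0.18, 0.025], 0], [255, [-0.06, -0.18, 0.05], 0], [255, [-0.09, -0.18, 0.075], 0], [255, [-0.12, -0.18, 0.1], 0], [255, [-0.15, -0.18, 0.125], 0], [255, [-0.18, -0.18, 0.15], 0], [255, [-0.21, -0.18, 0.175], 0], [255, [-0.24, -0.18, 0.2], 0], [255, [-0.27, -0.18, 0.225], 0], [255, [-0.3, -0.18, 0.25], 0], [255, [-0.33, -0.18, 0.275], 0], [255, [-0.36, -0.18, 0.3], 0], [255, [-0.384, -0.18, 0.32], 0], [255, [-0.384, -0.18, 0.32], 0], [255, [-0.384, -0.18, 0.32], 0]]}}

```text
time: 14.35
position: [0.6137, 0.1825, 0.1877]
tool_rot: [-0.573, 0.573, -0.414, 0.414]
force: [0.3, -0.4, 0.4]
finger_gap: 0.0331
```

```bash
python3 - <<'E'
from h import *
s,p,R=tool(); print(s['time'],p,s['finger_gap'],s['force'])
c=cam('wrist'); I,D=eyes.read_camera('wrist'); P=cloud(c,D); cv2.imwrite('pics/w7.png',I[...,::-1])
B=np.array([.6156,.1819]); d=P[...,:2]-B; x=d@XF; y=d@YF; z=P[...,2]
H=cv2.cvtColor(I,cv2.COLOR_RGB2HSV); g=(H[...,0]>60)&(H[...,0]<100)&(H[...,1]>60)&(D>0)&(z>.007)&(z<.02)
for a,b in [(-.05,-.035),(-.035,-.02),(.02,.035),(.035,.05)]:
    for sg in (-1,1):
        q=x[g&(y>a)&(y<b)&(x*sg>.01)&(abs(x)<.05)]; 
        if len(q)>5: print('side edge y',a,sg,np.percentile(q,[3,97]).round(4),len(q))
q=y[g&(abs(x)<.02)&(y<-.03)&(y>-.1)]; print('end edge',np.percentile(q,[3,97]) if len(q) else None)
m=(H[...,0]>8)&(H[...,0]<35)&(H[...,1]>50)&(D>0)&(z>.1)&(np.hypot(x,y)<.04)
q=P[m]; print('cork px',len(q)); 
if len(q): print('x',np.percentile(x[m],[2,98]),'y',np.percentile(y[m],[2,98]),'z',np.percentile(q[:,2],[1,99]))
d=p[:2]-B; print('tcp in bed',d@XF,d@YF, 'tool axis',R[:,1].round(4))
E
```

```text
14.35 [0.61372182 0.18252713 0.18773586] 0.0331480668747408 [ 0.2861979  -0.44151233  0.44737107]
side edge y -0.05 -1 [-0.0334 -0.0279] 60
side edge y -0.05 1 [0.0266 0.0315] 63
side edge y -0.035 -1 [-0.0336 -0.028 ] 60
side edge y -0.035 1 [0.0265 0.0319] 68
side edge y 0.02 -1 [-0.0334 -0.0279] 61
side edge y 0.02 1 [0.0264 0.0319] 75
side edge y 0.035 -1 [-0.0336 -0.028 ] 60
side edge y 0.035 1 [0.0264 0.0318] 69
end edge [-0.06797285 -0.05743275]
cork px 12601
x [-0.01406046  0.01551559] y [-0.02646837  0.02303094] z [0.18433094 0.28231366]
tcp in bed -0.001588341189268672 0.0011823800364892164 tool axis [-9.e-04 -6.e-04 -1.e+00]
```

View pics/w7.png

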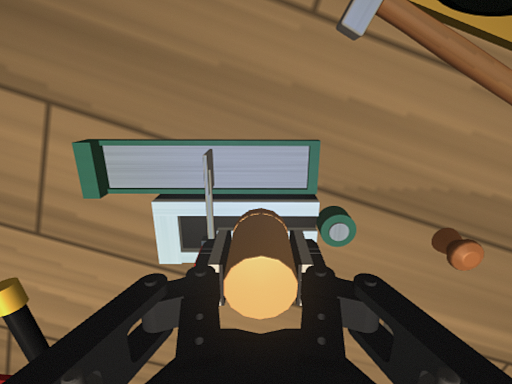

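The tray centre agrees with my bed estimate within 1 mm, with the end edge at y −57 mm and the pusher clear at (208,180). I lower the cork by 171 mm.

Call:
{"name": "step_arm", "arguments": {"increments": [[255, [0, 0.03, 0.001], 0], [255, [0, 0.06, 0.001], 0], [255, [0, 0.09, 0.001], 0], [255, [0, 0.12, 0.001], 0], [255, [0, 0.14, 0.001], 0], [255, [0, 0.155, 0.001], 0], [255, [0, 0.163, 0.001], 0], [255, [0, 0.168, 0.001], 0], [255, [0, 0.171, 0.001], 0], [255, [0, 0.171, 0.001], 0], [255, [0, 0.171, 0.001], 0], [255, [0, 0.171, 0.001], 0]]}}

```text
time: 15.6
position: [0.6156, 0.1828, 0.0181]
tool_rot: [0.573, -0.572, 0.414, -0.415]
force: [0.1, 0.1, -0.4]
finger_gap: 0.0334
```

Call:
{"name": "step_arm", "arguments": {"increments": [[255, [0, 0.001, 0], 0], [255, [0, 0.002, 0], 0], [255, [0, 0.0025, 0], 0], [255, [0, 0.0025, 0], 0]]}}

```text
time: 16.0
position: [0.6153, 0.1827, 0.0156]
tool_rot: [0.573, -0.573, 0.415, -0.415]
force: [-1.8, -0.6, 5.6]
finger_gap: 0.0334
```

Call:
{"name": "step_arm", "arguments": {"increments": [[140, [0, 0, 0], 0], [120, [0, 0, 0], 0], [95, [0, 0, 0], 0], [95, [0, 0, 0], 0], [95, [0, 0, 0], 0], [95, [0, -0.01, 0], 0], [95, [0, -0.03, 0], 0], [95, [0, -0.06, 0], 0], [95, [0, -0.1, 0], 0], [95, [0, -0.15, 0], 0], [95, [0, -0.2, 0], 0], [95, [0, -0.2, 0], 0], [95, [0, -0.2, 0], 0]]}}

```text
time: 17.3
position: [0.6164, 0.1828, 0.218]
tool_rot: [0.574, -0.571, 0.413, -0.416]
force: [0.1, -1.1, -1.0]
finger_gap: 0.0535
```

```bash
python3 - <<'E'
from h import *
s,p,R=tool(); print(s['time'],p,s['finger_gap'],s['force'])
B=np.array([.6156,.1819]); f=lambda q:((q[:2]-B)@XF,(q[:2]-B)@YF,q[2])
for n in ('wrist','scene'):
    try: k=cork(n,.062,B,f'pics/{n}8.png'); print(n,'cork',f(k[0]),f(k[1]),k[2:]); print('knob',f(redknob(n)[0]))
    except Exception as e: print(n,e)
E
```

```text
17.3 [0.61637755 0.18281771 0.21803028] 0.053510041370021515 [ 0.10009785 -1.143298   -1.04145951]
wrist cork (np.float64(0.00017142434414456573), np.float64(0.0008604990944136457), np.float64(0.062)) (np.float64(3.0577516329454486e-08), np.float64(0.0008506296126565768), np.float64(0.06113486596402343)) (642, (np.float64(259.8753894080997), np.float64(174.0981308411215)))
knob (np.float64(-0.09068940591059706), np.float64(0.05167328427665196), np.float64(0.08600000000000002))
scene cork (np.float64(0.00032338715344443084), np.float64(0.0014895635566603742), np.float64(0.062000000000000055)) (np.float64(0.00010610062555632297), np.float64(0.0017510311111174574), np.float64(0.06110063780194732)) (301, (np.float64(344.6810631229236), np.float64(292.69102990033224)))
knob (np.float64(-0.08513317714682457), np.float64(0.06038214961570469), np.float64(0.08599999999999997))
```

View pics/wrist8.png

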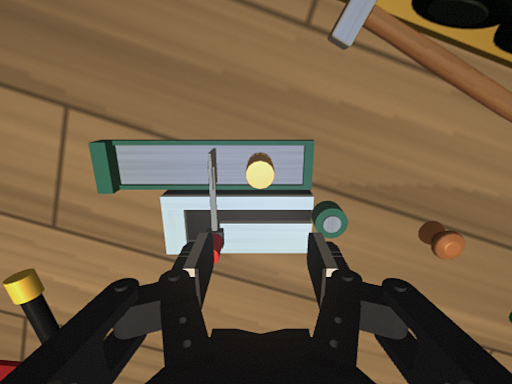

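The cork stands centred at (260,172). The finger partly hides the knob, so I move aside and check again.

Call:
{"name": "step_arm", "arguments": {"increments": [[95, [0.04, -0.02, -0.02], 0], [95, [0.08, -0.04, -0.04], 0], [95, [0.12, -0.04, -0.06], 0], [95, [0.16, -0.04, -0.08], 0], [95, [0.2, -0.04, -0.1], 0], [95, [0.24, -0.04, -0.12], 0], [95, [0.24, -0.04, -0.12], 0], [95, [0.24, -0.04, -0.12], 0]]}}

```text
time: 18.3
position: [0.5752, -0.0836, 0.2532]
tool_rot: [-0.572, 0.572, -0.416, 0.414]
force: [-0.6, 1.3, 0.9]
finger_gap: 0.0536
```

```bash
python3 - <<'E'
from h import *
B=np.array([.6156,.1819]); f=lambda q:np.round(((q[:2]-B)@XF,(q[:2]-B)@YF,q[2]),4)
for n in ('top','scene'):
    try: k=cork(n,.062,B,f'pics/{n}9.png'); print(n,'cork',f(k[0]),f(k[1]),k[2:])
    except Exception as e: print(n,e)
    try: r=redknob(n); print('knob',f(r[0]),r[2:])
    except Exception as e: print(n,e)
s,p,R=tool(); print(s['time'],p,s['force'])
a=cv2.imread('pics/scene9.png')[190:340,260:480]; cv2.imwrite('pics/z9.png',cv2.resize(a,(792,540),interpolation=cv2.INTER_CUBIC))
E
```

```text
top cork [-0.0003 -0.0002  0.062 ] [-0.0005 -0.0005  0.0616] (192, (np.float64(150.546875), np.float64(156.875)))
knob [-0.092   0.0608  0.086 ] (array([128, 200,  12,  11,  82], dtype=int32), np.int64(82))
scene cork [0.0002 0.0014 0.062 ] [-0.      0.0016  0.0612] (302, (np.float64(344.6092715231788), np.float64(292.61920529801324)))
knob [-0.0922  0.0607  0.086 ] (array([373, 233,  13,  13, 137], dtype=int32), np.int64(123))
18.5 [ 0.5760256  -0.08145484  0.25419107] [-0.33562885 -0.93411112  0.3408759 ]
```

View pics/z9.png

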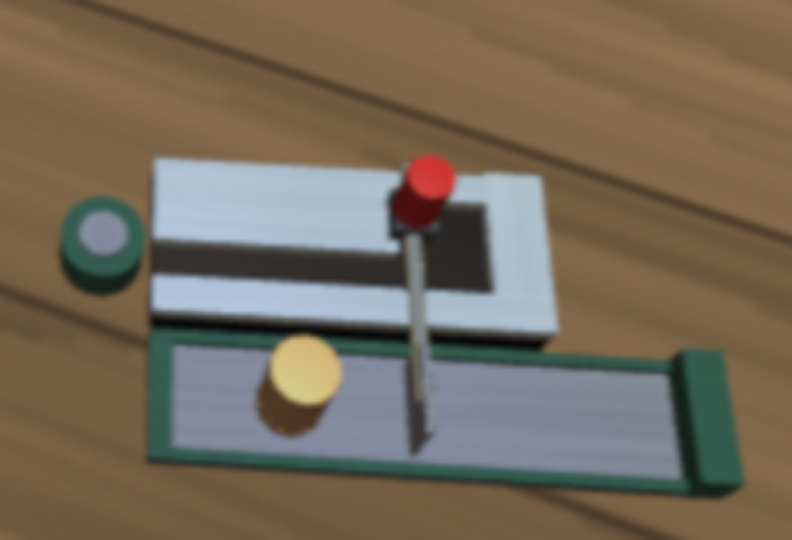

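The scene crop shows the knob in the notch at (430,180), the pusher parked, and the cork upright in the tray at (300,385). I hand in.

```bash
python3 -c "
from rig import manip; print(manip.hand_in())"
```

```text
the job is handed in; nothing more can be done
None
```

I drew the knob about 117 mm along the slot, moved it 27 mm into the notch and let it rest on the shoulder. Then I stood the tan cork in the tray and handed the job in at about 18.5 s. No verdict is reported.

**Last checks, arm clear:** the top and scene cameras agree within 2 mm.

| Item | x in bed frame | y in bed frame | Result |
|---|---|---|---|
| Knob | -92 mm (limit below -72 mm) | +61 mm (limit above +55 mm) | held by the notch |
| Cork | 0 mm (limit ±15 mm) | 0 to +1 mm (limit ±45 mm) | upright by eye, top about 61–62 mm up, so standing on the tray floor |

**What failed or disagreed:**
- **Missed grip:** my first grip on the knob missed. The fingers shut on top of it with about 6.5 N. Depth readings showed the fingertips about 30 mm higher than the stated tool geometry implies, so I corrected the heights from that measurement.
- **Knob reading:** one check just after placing gave a knob position inconsistent with the others, -91 mm in x and +52 mm in y. The gripper was partly hiding the knob in that view. The reading was normal once the arm had moved away.

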